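# Rebuild the probe stack on its dowel stand

### The job

Rebuild the test-probe stack on the dowel stand: thread the four loose brown plates over its two dowels one after another, right way up and each lying fully home: first the plain solid plate, then the plate with the brass studs, then the frame with the rectangular window, and the cover with the handle bar last, on top. Leave the tape rolls and the cutters where they lie.

Things in the scene. Friction and masses are not known exactly. Their poses are not given: they have to be found in the camera images.
- stand: fixed aluminium dowel stand: base 112 mm (x) x 52 mm (y), 12 mm high. Two upright steel dowels, 8 mm in diameter, at x = +40 and -40 mm, y = 0, rise to z = 66 mm, the last 6 mm tapered to a 3 mm tip. Origin: centre of the underside, z up. In the finished stack the undersides lie at z = 12, 28, 42 and 56 mm, each plate centred on the stand with its long side along the stand's x
- plain_plate: plain solid plate, 16 mm thick, nothing on it but the two holes. Brown, 104 mm (x) x 44 mm (y), two through holes 13 mm in diameter at x = +40 and -40 mm, y = 0. Origin: centre of the underside; z up. Lies flat, right way up; alike after a half turn. Loose, about 0.1 kg
- probe_plate: plate with two rows of five small brass studs on top, 14 mm thick; the studs stand 7 mm higher, within 21 mm of the centre along x and 9 mm along y. Brown, 104 mm (x) x 44 mm (y), two through holes 13 mm in diameter at x = +40 and -40 mm, y = 0. Origin: centre of the underside; z up. Lies flat, right way up; alike after a half turn. Loose, about 0.1 kg
- window_frame: frame with a rectangular window 54 mm (x) x 26 mm (y) through its middle, 14 mm thick. Brown, 104 mm (x) x 44 mm (y), two through holes 13 mm in diameter at x = +40 and -40 mm, y = 0. Origin: centre of the underside; z up. Lies flat, right way up; alike after a half turn. Loose, about 0.1 kg
- cover: cover plate 10 mm thick, with an aluminium handle bar on top: 46 mm long (x), 12 mm wide (y), from z = 10 to z = 30 mm, in the middle. Brown, 104 mm (x) x 44 mm (y), two through holes 13 mm in diameter at x = +40 and -40 mm, y = 0. Origin: centre of the underside; z up. Lies flat, right way up; alike after a half turn. Loose, about 0.1 kg
- tape_white: bystander: roll of white tape, ring 68 mm across, 18 mm high, lying flat behind the work; origin: centre of the underside
- tape_amber: bystander: roll of amber film tape, ring 60 mm across, 12 mm high, lying flat at the left; origin: centre of the underside
- flush_cutters: bystander: small cutters with red handles, 71 x 134 x 12 mm, lying flat at the right; origin: centre of the underside

How it is judged (in metres and radians):
On the way, in this order (a step that is already met when the one before it is completed fails the run):
1. the plain solid plate lies home on the dowels, number 1 from the bottom (z of plain_plate in the frame of stand between 0.009 and 0.015 m and horizontal distance between plain_plate and stand below 0.006 m and angle between the x axis of plain_plate and the x axis of stand, either way round below 0.12 rad and angle between plain_plate's own z axis and vertical below 0.06 rad), for 0.2 s.
2. the plate with the brass studs lies home on the dowels, number 2 from the bottom (z of probe_plate in the frame of stand between 0.025 and 0.031 m and horizontal distance between probe_plate and stand below 0.006 m and angle between the x axis of probe_plate and the x axis of stand, either way round below 0.12 rad and angle between probe_plate's own z axis and vertical below 0.06 rad), for 0.2 s.
3. the window frame lies home on the dowels, number 3 from the bottom (z of window_frame in the frame of stand between 0.039 and 0.045 m and horizontal distance between window_frame and stand below 0.006 m and angle between the x axis of window_frame and the x axis of stand, either way round below 0.12 rad and angle between window_frame's own z axis and vertical below 0.06 rad), for 0.2 s.
4. the cover with the handle bar lies home on the dowels, number 4 from the bottom (z of cover in the frame of stand between 0.053 and 0.059 m and horizontal distance between cover and stand below 0.006 m and angle between the x axis of cover and the x axis of stand, either way round below 0.12 rad and angle between cover's own z axis and vertical below 0.06 rad), for 0.2 s.
At the end, for the whole second after the job is handed in: From the bottom up on the dowels, released and at rest: plain plate, studded plate, window frame, cover; undersides within 3 mm of 12, 28, 42, 56 mm above the stand's, centres within 6 mm of its centre, long sides within 0.12 rad of its x, right way up and flat within 0.06 rad (all of step 1 and all of step 2 and all of step 3 and all of step 4 and linear speed of each of plain_plate, probe_plate, window_frame, cover below 0.02 m/s); the robot touches nothing.
It fails at once if the white tape roll is moved by more than 20 mm (distance of tape_white from where it was at the start of the episode above 0.02 m).
It fails at once if the amber tape roll is moved by more than 20 mm (distance of tape_amber from where it was at the start of the episode above 0.02 m).
It fails at once if the pair of cutters is moved by more than 20 mm (distance of flush_cutters from where it was at the start of the episode above 0.02 m).
It also fails if it takes over 112 s, if anything falls off the work surface, if the arm or the gripper's body presses on something with over 40 N, if the wrist force passes 120 N, or if a joint passes its speed limit or range.

### The arm

A 6-joint arm with a two-finger parallel gripper is mounted at the origin on a cart in front of the work surface, level with it; the furniture and walls round the work are solid. World frame = base frame: x ahead of the robot, y to its left, z up, the work surface at z = 0. Lengths are in mm, angles in rad, forces in N, time in s.
With the tool pointing down it reaches from about 300 to 775 mm from the base axis. Payload 14.6 kg.
Tool frame: the origin (TCP) lies on the centre line of the jaws, within the pads' length; the fingertips stand 8 mm ahead of it and the grasp point (between the pads) lies 11 mm behind it; z points along the fingers, y is the line along which they close (so a half turn about z gives the same grasp; the last joint's range is limited). The gripper opens to 94 mm and grips with 3 to 60 N. Pads are 16 mm wide; open, the fingers measure 119 mm over their backs; the gripper's body (75 mm by 177 mm) begins 78 mm behind the grasp point.
Start: joints at [1.125, 0.3, 1.521, -0, 1.321, -0.067], TCP at [203.39, 511.001, 175.346] pointing down, gripper open.
Joint ranges: [-3.03, 3.03], [-0.79, 2.21], [0.23, 2.52], [-1.04, 4.18], [0, 3.07], [-2.55, 2.55]. Speed limits (rad/s): [2.22, 2.22, 2.57, 3.14, 3.14, 3.14].

### API

Orientations are given as [roll, pitch, yaw] about the fixed x, y, z axes, in that order (R = Rz(yaw) Ry(pitch) Rx(roll)).
In Python, from cell import manip gives the robot as it stands.
- The arm moves only by the tool jog_arm, never from a script. Its argument "rows" is one flat list of numbers, 7 for each row, row after row: the shift along the world's x, y, z in cm, then the turn, a rotation vector about the world's x, y, z in rad, then the closure, from 0 (fully open) to 1 (shut). In form: [dx, dy, dz, rx, ry, rz, fingers, dx, dy, dz, rx, ry, rz, fingers, ...]. A call has 1 to 20 rows; each row shifts and turns the commanded pose from where the row before left it; what a row does not reach is not made up. A row lasts 1/12 s, in which the tool goes at most 41.7 mm and 7.16 degrees, less where a joint would pass 70% of its speed; a pose out of reach is approached as far as the arm can. A call with a gripper value outside its range is refused whole. The fingers move at their own pace and stop on an object; "newtons" is the grip in N (left out, the last holds). Time passes only in rows, so rows that do not move let the fingers close. It gives the time, the measured TCP pose, the force, the opening and the grip force at its end, in the units of the state.
- manip.read_state(): the state, without advancing time (a new reading comes with each control period).
- manip.camera(name): name is "scene" or "side" or "wrist"; returns (picture, depth): 480x640x3 uint8, blue, green, red; 480x640 float32, mm along the optical axis (not along the pixel's ray), 0 where there is no reading.
- manip.camera_model(name): a dict with "K" (3x3 intrinsics, pixels), "R" (3x3) and "t" (3): a world point X has camera coordinates R X + t. Camera axes: x right, y down, z forward; pixel columns grow to the right and rows downward; lengths in mm; the calibration is good to about 2 mm. A picture is of the moment at which its call begins: read the wrist's pose just before it. camera_model takes no time and is no camera call; for the wrist camera it gives the pose at the moment of the call.
- manip.sign_off(): hands the job in; it is judged then, once.
The state is a dict: "clock": time; "joints": joint angles; "qd": joint speeds; "effort": joint torques, N m; "eef_pos": TCP position; "eef_rot": TCP orientation; "wrist_force": force on the tool from outside, world axes, zero at the start; "moment": the same for the moment, N m; "finger_gap": finger opening in mm; "finger_force": force on a finger pad.
Only numpy, scipy, OpenCV 4.12 (cv2) and the standard library are available. Lean on these libraries where they do the work, as an engineer would, in place of code of your own. Each camera call takes 0.05 s, during which the arm holds its last target. There are 200 camera calls.

## Working session

There is one attempt and no reset: what is moved stays moved. The work goes in short steps, Python scripts to look and compute and a tool call to move; the robot and the scene stay as the last step left them, time stands still between calls to the robot, and variables do not carry over. Pictures are saved under pics/ and viewed, at most 14 in all, crops included, and the job is handed in when it is done.

Besides the shell and the picture viewer there is one more tool, called after "Emit:" as a command line: name --argument value ..., lists and objects as JSON in quotes. jog_arm: Moves the arm, as the interface text tells. Its arguments: {"type":"object","properties":{"rows":{"type":"array"},"newtons":{"type":"number"}},"required":["rows"]}

```bash
mkdir -p pics; ls; python3 - <<'E'
from cell import manip
import cv2,numpy as np,pickle
s=manip.read_state();print(s['clock'],s['eef_pos'],s['eef_rot'],s['finger_gap'])
for n in ['scene','side']:
    p,d=manip.camera(n);m=manip.camera_model(n)
    cv2.imwrite(f'pics/{n}0.png',p);pickle.dump((p,d,m),open(f'{n}0.pkl','wb'))
    print(n,m['K'],m['R'],m['t'])
E
```

```text
pics
0.0 [203.27359557 510.71886088 174.76891118] [-3.14039842e+00 -7.36769146e-05  2.76274901e+00] 93.90989888310462
scene [[499.8383147    0.         315.60855785]
 [  0.         499.8383147  241.68124106]
 [  0.           0.           1.        ]] [[ 0.64814933 -0.76151279 -0.00084542]
 [-0.54903671 -0.46653385 -0.69347304]
 [ 0.52769418  0.44993825 -0.72048208]] [-359.40467779  335.17712928 1155.73351444]
side [[476.68067445   0.         323.59510022]
 [  0.         476.68067445 243.8716839 ]
 [  0.           0.           1.        ]] [[-0.91537254 -0.40203433 -0.02148263]
 [-0.16921868  0.4326056  -0.88556052]
 [ 0.36531923 -0.80698252 -0.46402701]] [ 528.91105208  130.31296585 1179.19357759]
```

View pics/scene0.png

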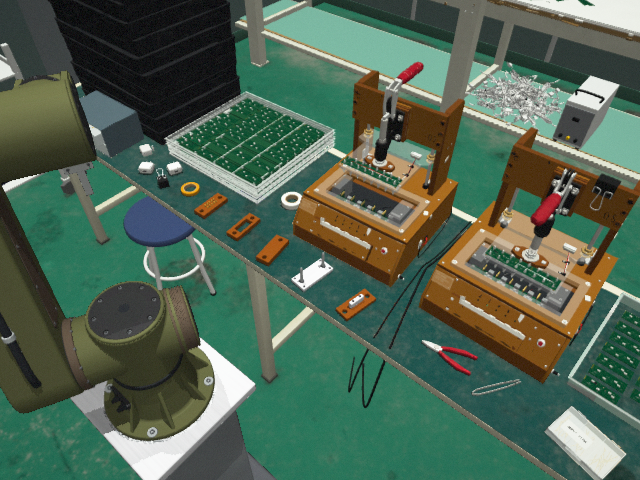

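View pics/side0.png

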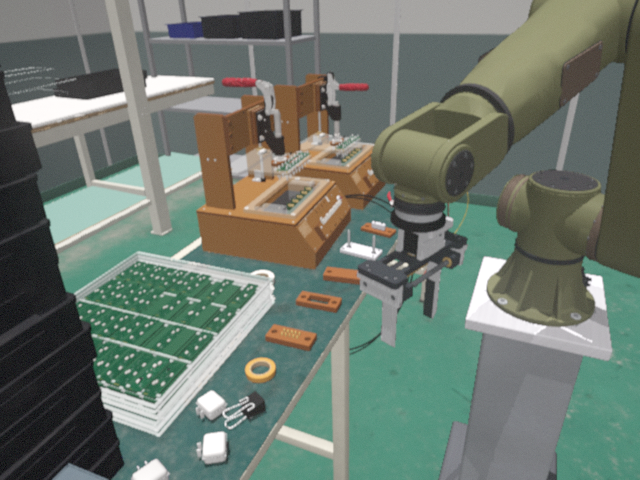

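The scene view shows the studded plate (211,205), frame (243,226), plain plate (273,249), stand (313,273) and cover (356,302). The side view confirms this: all are in a row along the near edge, with the test fixtures behind.

```bash
cat > h.py <<'E'
import cv2,numpy as np
def cloud(d,m):
    v,u=np.mgrid[:d.shape[0],:d.shape[1]]
    K=m['K'];c=np.stack([(u-K[0,2])/K[0,0]*d,(v-K[1,2])/K[1,1]*d,d],-1)
    return (c-m['t'])@m['R']
def rect(xy):
    (cx,cy),(w,h),a=cv2.minAreaRect(xy.astype(np.float32))
    if w<h: w,h,a=h,w,a+90
    return np.round([cx,cy,w,h],1),(a+90)%180-90
E
python3 - <<'E'
from h import *
import pickle
p,d,m=pickle.load(open('scene0.pkl','rb'))
P=cloud(d,m)
hsv=cv2.cvtColor(p,cv2.COLOR_BGR2HSV)
br=((hsv[...,0]>4)&(hsv[...,0]<20)&(hsv[...,1]>110)).astype(np.uint8)
n,l,st,ce=cv2.connectedComponentsWithStats(br)
for i in range(1,n):
    if 100<st[i,4]<1500:
        q=P[l==i]; z=np.median(q[:,2]); t=q[:,2].max()
        h=np.percentile(q[:,2],90); k=q[abs(q[:,2]-h)<3.5]
        print(ce[i].round(),st[i,4],'z50/90',z.round(1),h.round(1),*rect(k[:,:2]))
for u,v in [(313,280),(300,275),(325,270),(291,193),(320,255),(330,400),(150,270),(360,160),(320,185),(460,300)]: print((u,v),P[v,u].round(1))
w=((p.min(-1)>150)).astype(np.uint8)
n,l,st,ce=cv2.connectedComponentsWithStats(w)
for i in range(1,n):
    if st[i,4]>60 and 270<ce[i][0]<345 and 180<ce[i][1]<300:
        q=P[l==i];k=q[(q[:,2]<17)&(q[:,2]>5)] ;print(ce[i],st[i,4],len(k),np.percentile(q[:,2],[5,50,95]),*rect(k[:,:2]))
c=p[170:330,170:400];cv2.imwrite('pics/c.png',cv2.resize(c,None,fx=3.4,fy=3.4,interpolation=cv2.INTER_CUBIC))
E
```

```text
[510.   5.] 115 z50/90 97.0 102.9 [2374.4  260.4  197.1   30. ] -83.96395254135132
[600.  29.] 283 z50/90 95.3 103.2 [2375.  -144.6  344.2   23.1] -89.08111596107483
[384. 191.] 482 z50/90 130.6 144.1 [757.4 -74.5 220.4  34.7] -85.16565752029419
[211. 205.] 409 z50/90 12.7 16.9 [487.8 377.7 104.2  47. ] 2.636162757873535
[243. 227.] 399 z50/90 11.8 16.0 [487.8 230.5 107.6  45.9] 4.402350902557373
[272. 250.] 517 z50/90 15.3 18.3 [475.   96.3 107.1  44.8] 8.160600662231445
[530. 257.] 251 z50/90 188.3 191.1 [ 741.4 -506.5   85.5   42.2] 88.32266235351562
[572. 284.] 108 z50/90 138.5 148.1 [ 767.2 -618.6   41.6   23. ] 44.694400787353516
[355. 305.] 476 z50/90 9.5 12.3 [ 477.2 -203.5  104.8   44.7] -9.816413879394531
(313, 280) [463.3 -68.3  12. ]
(300, 275) [439.2 -43.1  35.6]
(325, 270) [513.2 -69.4  10.3]
(291, 193) [691.9 221.1  13.1]
(320, 255) [555.1 -16.1  -0.7]
(330, 400) [ 538.1  -87.3 -780.4]
(150, 270) [ 475.3  965.  -735.9]
(360, 160) [722.6 -15.4 241.2]
(320, 185) [657.9  71.3 148.1]
(460, 300) [ 588.  -426.7  103. ]
[290.78527607 198.60736196] 163 62 [12.95416054 18.0402753  21.66490506] [669.9 203.3  69.   59.2] 28.120458602905273
[344.64090909 233.56818182] 220 0 [100.71278713 106.07167984 111.98865067] [0. 0. 0. 0.] 0.0
[312.13988658 273.88846881] 529 520 [ 8.03821705 11.69323238 15.13228964] [480.6 -50.1 114.1  53.8] -6.216255187988281
```

View pics/c.png

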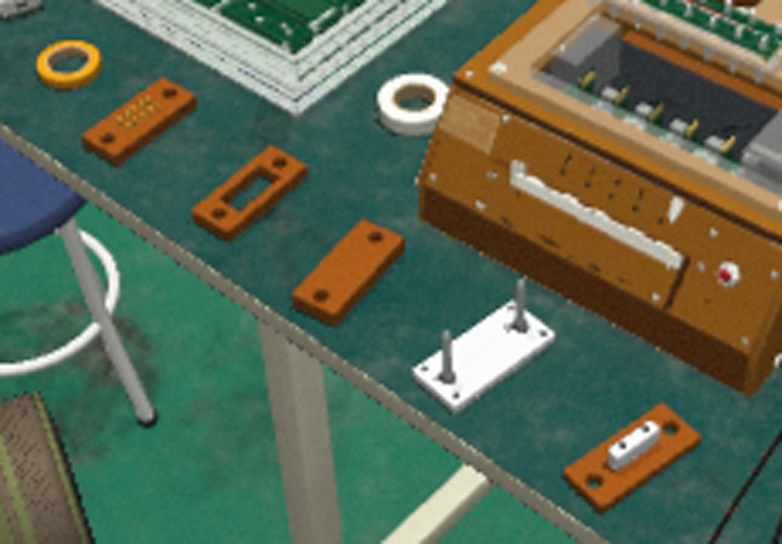

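The enlarged crop confirms every plate lies right way up with its long side along world x. The stand's two dowels are clear. Next I'll look from above with the wrist camera.

Emit:
jog_arm --rows '[1.4, -2.6, 0.8, 0, 0, 0.021, 0, 1.4, -2.6, 0.8, 0, 0, 0.021, 0, 1.4, -2.6, 0.8, 0, 0, 0.021, 0, 1.4, -2.6, 0.8, 0, 0, 0.021, 0, 1.4, -2.6, 0.8, 0, 0, 0.021, 0, 1.4, -2.6, 0.8, 0, 0, 0.021, 0, 1.4, -2.6, 0.8, 0, 0, 0.021, 0, 1.4, -2.6, 0.8, 0, 0, 0.021, 0, 1.4, -2.6, 0.8, 0, 0, 0.021, 0, 1.4, -2.6, 0.8, 0, 0, 0.021, 0, 1.4, -2.6, 0.8, 0, 0, 0.021, 0, 1.4, -2.6, 0.8, 0, 0, 0.021, 0, 1.4, -2.6, 0.8, 0, 0, 0.021, 0, 1.4, -2.6, 0.8, 0, 0, 0.021, 0, 1.4, -2.6, 0.8, 0, 0, 0.021, 0, 1.4, -2.6, 0.8, 0, 0, 0.021, 0, 1.4, -2.6, 0.8, 0, 0, 0.021, 0, 1.4, -2.6, 0.8, 0, 0, 0.021, 0, 0, 0, 0, 0, 0, 0, 0, 0, 0, 0, 0, 0, 0, 0]' --newtons 30

```text
clock: 1.77
eef_pos: [455.6, 42.2, 319.0]
eef_rot: [3.141, -0.001, 3.138]
wrist_force: [-0.1, 0.8, -0.5]
finger_gap: 94.0
finger_force: 0.0
```

```bash
cat > snap.py <<'E'
from cell import manip
from h import *
import pickle,sys
n=sys.argv[1]
s=manip.read_state();m=manip.camera_model('wrist');p,d=manip.camera('wrist')
print(s['clock'],np.round(s['eef_pos'],1),np.round(s['eef_rot'],4),'cam',(-m['R'].T@m['t']).round(1),m['R'].round(3).tolist())
cv2.imwrite(f'pics/{n}.png',p);pickle.dump((p,d,m,s),open(n+'.pkl','wb'))
E
python3 snap.py w1
```

```text
1.7667 [455.6  42.2 319. ] [ 3.1415e+00 -7.0000e-04  3.1383e+00] cam [375.4  43.6 528.6] [[0.004, 1.0, -0.001], [0.961, -0.004, 0.275], [0.275, -0.002, -0.961]]
```

View pics/w1.png

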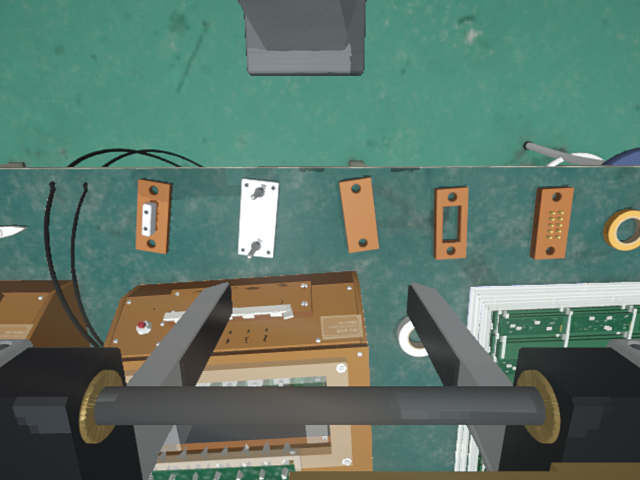

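The wrist view shows all five pieces: cover (153,216), stand (258,218), plain plate (359,214), frame (451,223) and studded plate (553,223). There is free space on both sides of each one.

```bash
cat >> h.py <<'E'
def onplane(u,v,z,m):
    K=m['K'];r=np.stack([(u-K[0,2])/K[0,0],(v-K[1,2])/K[1,1],np.ones(len(u))],-1)@m['R']
    c=-m['R'].T@m['t'];return c+r*((z-c[2])/r[:,2])[:,None]
def brown(p):
    h=cv2.cvtColor(p,cv2.COLOR_BGR2HSV)
    return ((h[...,0]>4)&(h[...,0]<20)&(h[...,1]>110)).astype(np.uint8)
def fit(mask,P,H,m,name=''):
    k=mask&(abs(P[...,2]-np.median(P[...,2][mask])) <4)
    k=cv2.morphologyEx(k.astype(np.uint8),cv2.MORPH_OPEN,np.ones((3,3),np.uint8))
    v,u=np.nonzero(k);q=onplane(u,v,H,m)[:,:2]
    c,a=rect(q);print(name,'zmed',P[...,2][mask].mean().round(1),'rect',c,'ang %.4f rad'%np.radians(a))
    # holes
    cs,hi=cv2.findContours(k,cv2.RETR_CCOMP,cv2.CHAIN_APPROX_NONE)
    for cc,h in zip(cs,hi[0]):
        if h[3]>=0 and cv2.contourArea(cc)>15:
            g=cc[:,0].mean(0);print('   hole px',g.round(1),cv2.contourArea(cc),onplane(g[:1],g[1:],H,m)[0,:2].round(1))
E
python3 - <<'E'
from h import *
import pickle
p,d,m,s=pickle.load(open('w1.pkl','rb'))
P=cloud(d,m)
n,l,st,ce=cv2.connectedComponentsWithStats(brown(p))
for nm,u,H in [('cover',153,10),('plain',359,16),('frame',451,14),('probe',553,14)]:
    i=min([i for i in range(1,n) if 800<st[i,4]<4000],key=lambda i:abs(ce[i]-[u,218]).sum())
    fit(l==i,P,H,m,nm)
n,l,st,ce=cv2.connectedComponentsWithStats((p.min(-1)>140).astype(np.uint8))
i=min([i for i in range(1,n) if st[i,4]>800],key=lambda i:abs(ce[i]-[258,218]).sum())
fit(l==i,P,12,m,'stand')
c=p[165:270,225:290];cv2.imwrite('pics/st.png',cv2.resize(c,None,fx=5.5,fy=5.5,interpolation=cv2.INTER_CUBIC))
E
```

```text
cover zmed 13.1 rect [ 477.8 -199.6  104.7   45.4] ang -0.1762 rad
   hole px [151.6 243. ] 59.0 [ 517.  -206.1]
   hole px [149.1 219.3] 531.5 [ 481.2 -205.1]
   hole px [153.9 190.1] 72.5 [ 439.  -192.7]
plain zmed 17.8 rect [475.9 100.1 104.2  44. ] ang 0.1522 rad
   hole px [362.5 241.9] 65.0 [515. 106.]
   hole px [355.5 187.7] 83.5 [436.1  93.9]
frame zmed 15.0 rect [488.9 233.8 104.1  45.1] ang 0.0667 rad
   hole px [449.3 249.1] 69.0 [527.1 234.9]
   hole px [450.5 223.8] 673.0 [489.  233.1]
   hole px [451.5 196.5] 69.0 [449.3 230.8]
probe zmed 15.5 rect [489.7 380.8 104.1  46.7] ang 0.0523 rad
   hole px [550.  249.8] 58.5 [528.9 384. ]
   hole px [557.2 236.5] 16.5 [508.6 391.2]
   hole px [549.  236.9] 18.0 [509.2 379.2]
   hole px [550. 231.] 19.0 [500.3 379.2]
   hole px [550.7 224.8] 16.5 [491.1 378.6]
   hole px [558.7 227.2] 42.0 [494.7 390.8]
   hole px [551.4 218.7] 18.0 [482.  378.1]
   hole px [559.8 218.2] 19.5 [481.3 390.1]
   hole px [560.4 212. ] 19.0 [472.3 389.3]
   hole px [552.2 212.7] 20.5 [473.3 377.7]
   hole px [555.6 196.4] 64.0 [449.8 378.5]
stand zmed 15.0 rect [480.8 -46.5 111.8  52.1] ang -0.1160 rad
   hole px [257.2 193.4] 119.0 [443.9 -45.3]
```

View pics/st.png

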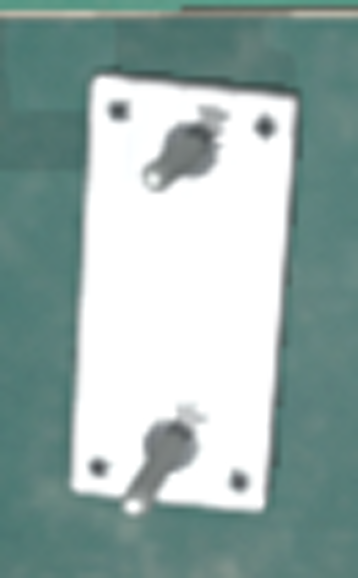

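Emit:
jog_arm --rows '[0.25, 0.72, -2.4, 0, 0, 0.0195, 0, 0.25, 0.72, -2.4, 0, 0, 0.0195, 0, 0.25, 0.72, -2.4, 0, 0, 0.0195, 0, 0.25, 0.72, -2.4, 0, 0, 0.0195, 0, 0.25, 0.72, -2.4, 0, 0, 0.0195, 0, 0.25, 0.72, -2.4, 0, 0, 0.0195, 0, 0.25, 0.72, -2.4, 0, 0, 0.0195, 0, 0.25, 0.74, -2.4, 0, 0, 0.0195, 0, 0, 0, 0, 0, 0, 0, 0, 0, 0, 0, 0, 0, 0, 0]'

```text
clock: 2.65
eef_pos: [474.5, 101.6, 127.1]
eef_rot: [3.142, -0.002, -2.985]
wrist_force: [-0.6, -0.4, 1.0]
finger_gap: 93.9
finger_force: 0.0
```

```bash
python3 snap.py w2; cat > near.py <<'E'
from h import *
import pickle,sys
n,H=sys.argv[1],float(sys.argv[2]);z0=float(sys.argv[3]) if len(sys.argv)>3 else 0
p,d,m,s=pickle.load(open(n+'.pkl','rb'));P=cloud(d,m)
k,l,st,ce=cv2.connectedComponentsWithStats(brown(p)*(P[...,2]>z0).astype(np.uint8))
for i in range(1,k):
    q=np.median(P[l==i],0)
    if st[i,4]>1500 and np.hypot(*(q[:2]-s['eef_pos'][:2]))<60: print(ce[i],st[i,4]);fit(l==i,P,H,m,n)
E
python3 near.py w2 16; python3 - <<'E'
from h import *
import pickle
p,d,m,s=pickle.load(open('w1.pkl','rb'))
for q,z in [((252.6,197.9),66),((249,257),66),((259.4,193.2),12),((256.3,245.5),12)]: print(onplane(np.array(q[:1]),np.array(q[1:]),z,m)[0].round(1))
E
```

```text
2.65 [474.5 101.6 127.1] [ 3.1415e+00 -2.1000e-03 -2.9854e+00] cam [395.5  90.3 336.8] [[-0.155, 0.988, -0.0], [0.95, 0.149, 0.273], [0.27, 0.042, -0.962]]
[316.3869969 233.3252709] 5168
w2 zmed 17.1 rect [476.4 100.1 103.3  43.9] ang 0.1552 rad
   hole px [317.  276.5] 144.0 [514.9 106.7]
   hole px [316.5 192. ] 182.0 [436.5  94.1]
[442.5 -42.2  66. ]
[521.7 -51.4  66. ]
[443.7 -42.2  12. ]
[521.  -50.6  12. ]
```

View pics/w2.png

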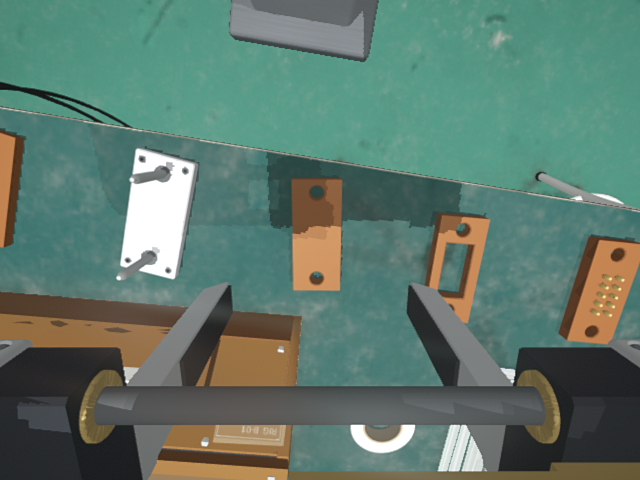

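Plain plate is centred at (316,233) between the open jaws; centre (475.7, 100.2), angle 0.156. The dowel tips read about (134,180) and (121,276). Grasping the plate.

Emit:
jog_arm --rows '[0.12, -0.14, -2.0, 0, 0, 0, 0, 0, 0, -2.5, 0, 0, 0, 0, 0, 0, -2.5, 0, 0, 0, 0, 0, 0, -2.0, 0, 0, 0, 0, 0, 0, -1.5, 0, 0, 0, 0, 0, 0, -0.95, 0, 0, 0, 0, 0, 0, 0, 0, 0, 0, 0, 0, 0, 0, 0, 0, 0, 1, 0, 0, 0, 0, 0, 0, 1, 0, 0, 0, 0, 0, 0, 1, 0, 0, 0, 0, 0, 0, 1, 0, 0, 0, 0, 0, 0, 1, 0, 0, 0, 0, 0, 0, 1, 0, 0, 0, 0, 0, 0, 1, 0, 0, 0, 0, 0, 0, 1]' --newtons 30

```text
clock: 3.95
eef_pos: [476.6, 99.4, 12.9]
eef_rot: [-3.142, 0.0, -2.986]
wrist_force: [0.4, 0.1, 0.2]
finger_gap: 44.0
finger_force: 0.0
```

```bash
python3 - <<'E'
from h import *
import pickle
p,d,m,s=pickle.load(open('w2.pkl','rb'))
for q,z in [((133.5,180),66),((121,276.5),66)]: print(onplane(np.array(q[:1]),np.array(q[1:]),z,m)[0].round(1))
c=p[140:290,90:210];cv2.imwrite('pics/st2.png',cv2.resize(c,None,fx=4,fy=4,interpolation=cv2.INTER_CUBIC))
E
```

```text
[442.3 -41.3  66. ]
[520.4 -49.9  66. ]
```

View pics/st2.png

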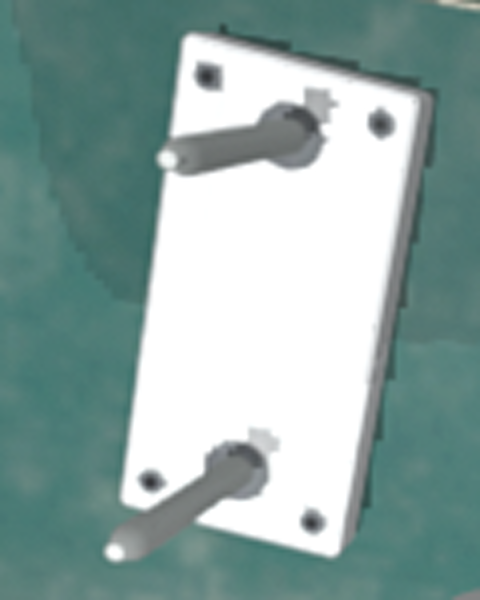

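Emit:
jog_arm --rows '[0, 0, 0, 0, 0, 0, 1, 0, 0, 0, 0, 0, 0, 1, 0, 0, 1.0, 0, 0, 0, 1, 0, 0, 2.5, 0, 0, 0, 1, 0, 0, 2.7, 0, 0, 0, 1, 0, 0, 2.5, 0, 0, 0, 1, 0.075, -1.83, 0, 0, 0, -0.034, 1, 0.075, -1.83, 0, 0, 0, -0.034, 1, 0.075, -1.83, 0, 0, 0, -0.034, 1, 0.075, -1.83, 0, 0, 0, -0.034, 1, 0.075, -1.83, 0, 0, 0, -0.034, 1, 0.075, -1.83, 0, 0, 0, -0.034, 1, 0.075, -1.83, 0, 0, 0, -0.034, 1, 0.075, -1.83, 0, 0, 0, -0.033, 1, 0, 0, 0, 0, 0, 0, 1, 0, 0, 0, 0, 0, 0, 1]'

```text
clock: 5.28
eef_pos: [482.6, -47.3, 100.4]
eef_rot: [3.142, 0.0, 3.025]
wrist_force: [0.1, -0.3, -0.1]
finger_gap: 0.6
finger_force: 0.0
```

```bash
python3 snap.py w3; python3 near.py w3 103 70;  python3 - <<'E'
from cell import manip
import cv2
p,d=manip.camera('scene')
cv2.imwrite('pics/s3.png',cv2.resize(p[170:330,200:410],None,fx=3.6,fy=3.6,interpolation=cv2.INTER_CUBIC))
E
```

```text
5.2833 [482.6 -47.3 100.4] [3.1415e+00 3.0000e-04 3.0250e+00] cam [402.8 -36.8 309.9] [[0.117, 0.993, -0.001], [0.955, -0.113, 0.276], [0.274, -0.033, -0.961]]
```

View pics/w3.png

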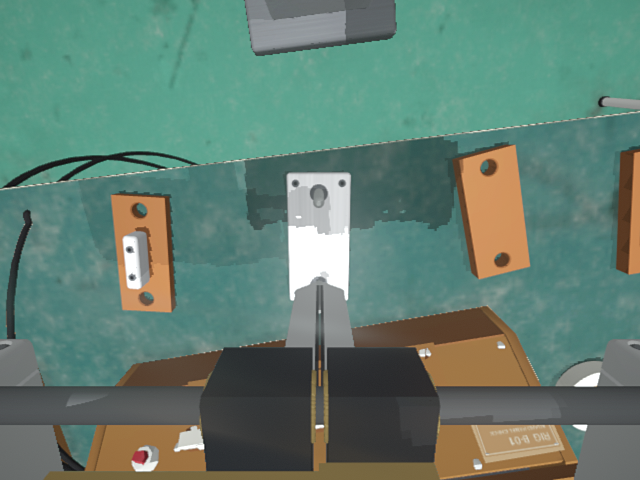

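The fingers are shut and empty over the stand. The plain plate is still on the table at about (490,210), so the grasp did not hold. I'll re-measure the plate.

```bash
python3 - <<'E'
from h import *
import pickle
p,d,m,s=pickle.load(open('w3.pkl','rb'));P=cloud(d,m)
k,l,st,ce=cv2.connectedComponentsWithStats(brown(p))
i=l[210,470+20];fit(l==i,P,16,m,'plain')
fit(l==l[230,165],P,10,m,'cover')
# dowel tip nearer
c=p[165:300,270:370];cv2.imwrite('pics/st3.png',cv2.resize(c,None,fx=4,fy=4,interpolation=cv2.INTER_CUBIC))
E
```

```text
plain zmed 16.2 rect [476.3  99.4 104.4  45.6] ang 0.1503 rad
   hole px [500.5 258.4] 169.0 [514.9 105.1]
   hole px [487.1 166.8] 210.5 [436.7  93.1]
cover zmed 10.8 rect [ 478.2 -199.6  104.6   45.6] ang -0.1754 rad
   hole px [146.1 297.7] 166.0 [ 517.3 -206.9]
   hole px [135.6 258.8] 1441.0 [ 480.5 -207. ]
   hole px [140.  209.5] 172.0 [ 438.5 -192.2]
```

Emit:
jog_arm --rows '[-0.085, 1.83, 0, 0, 0, 0.034, 0, -0.085, 1.83, 0, 0, 0, 0.034, 0, -0.085, 1.83, 0, 0, 0, 0.034, 0, -0.085, 1.83, 0, 0, 0, 0.034, 0, -0.085, 1.83, 0, 0, 0, 0.034, 0, -0.085, 1.83, 0, 0, 0, 0.034, 0, -0.085, 1.83, 0, 0, 0, 0.034, 0, -0.085, 1.83, 0, 0, 0, 0.032, 0, 0, 0, -2.5, 0, 0, 0, 0, 0, 0, -3.0, 0, 0, 0, 0, 0, 0, -2.0, 0, 0, 0, 0, 0, 0, -1.4, 0, 0, 0, 0, 0, 0, 0, 0, 0, 0, 1, 0, 0, 0, 0, 0, 0, 1, 0, 0, 0, 0, 0, 0, 1, 0, 0, 0, 0, 0, 0, 1, 0, 0, 0, 0, 0, 0, 1, 0, 0, 0, 0, 0, 0, 1, 0, 0, 0, 0, 0, 0, 1, 0, 0, 0, 0, 0, 0, 1]' --newtons 40

```text
clock: 7.05
eef_pos: [475.9, 99.4, 11.1]
eef_rot: [-3.142, 0.0, -2.987]
wrist_force: [-0.3, -0.4, 0.2]
finger_gap: 30.6
finger_force: 0.0
```

Emit:
jog_arm --rows '[0, 0, 0, 0, 0, 0, 1, 0, 0, 0, 0, 0, 0, 1, 0, 0, 0, 0, 0, 0, 1, 0, 0, 0, 0, 0, 0, 1]'

```text
clock: 7.38
eef_pos: [475.8, 99.4, 10.8]
eef_rot: [3.142, -0.0, -2.987]
wrist_force: [-0.7, 0.3, -0.6]
finger_gap: 3.9
finger_force: 0.0
```

```bash
python3 snap.py w4; python3 - <<'E'
from h import *
import pickle
from cell import manip
p,d,m,s=pickle.load(open('w4.pkl','rb'));P=cloud(d,m)
for v in range(180,340,20): print(v,[P[v,u].round(0).tolist() for u in (280,320,360)])
q,_=manip.camera('scene')
a=cv2.resize(q[180:300,200:340],(400,340),interpolation=cv2.INTER_CUBIC);b=cv2.resize(p,(400,300))
cv2.imwrite('pics/w4b.png',np.hstack([a,np.vstack([b,np.zeros((40,400,3),np.uint8)])]))
E
```

```text
7.3833 [475.8  99.4  10.8] [ 3.1416 -0.     -2.9874] cam [396.4  88.2 220.4] [[-0.152, 0.988, -0.001], [0.95, 0.147, 0.275], [0.272, 0.041, -0.961]]
180 [[421.0, 68.0, -1.0], [417.0, 92.0, 1.0], [414.0, 116.0, -0.0]]
200 [[433.0, 69.0, -0.0], [427.0, 93.0, 18.0], [426.0, 118.0, 0.0]]
220 [[445.0, 71.0, 0.0], [442.0, 96.0, -0.0], [438.0, 120.0, 0.0]]
240 [[459.0, 73.0, -1.0], [450.0, 97.0, 15.0], [451.0, 122.0, 1.0]]
260 [[472.0, 74.0, -0.0], [462.0, 99.0, 16.0], [464.0, 125.0, 0.0]]
280 [[485.0, 76.0, 0.0], [475.0, 101.0, 16.0], [477.0, 127.0, 1.0]]
300 [[499.0, 78.0, 1.0], [487.0, 103.0, 17.0], [491.0, 130.0, -0.0]]
320 [[513.0, 79.0, 1.0], [501.0, 105.0, 17.0], [505.0, 132.0, 0.0]]
```

View pics/w4b.png

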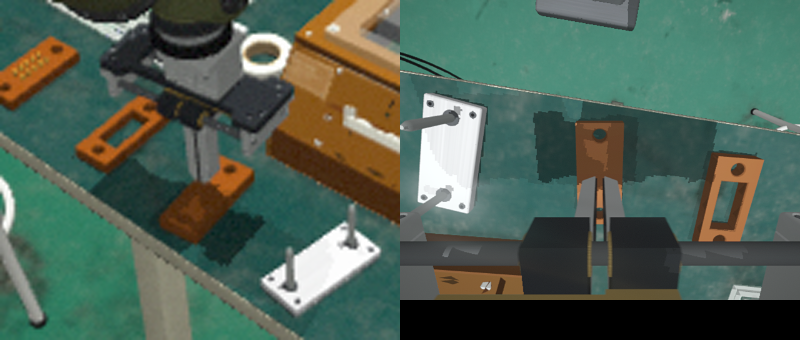

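Both views show the fingers shut above the plate, with the plate undisturbed. So the tips are higher or displaced from where I assumed. I'll measure the fingers in the depth image.

```bash
python3 - <<'E'
from h import *
import pickle
for n in ['w4','w2']:
    p,d,m,s=pickle.load(open(n+'.pkl','rb'));P=cloud(d,m)
    R=cv2.Rodrigues(np.array([0,0,s['eef_rot'][2]]))[0]
    T=(P-s['eef_pos'])@R   # tool yaw frame: x along -plate x..., z up
    print(n)
    for v in range(270,380,10):
        us=[200,210,220,230,410,420,430,440] if n=='w2' else [288,296,302,308,320,332,338,345,352]
        print(v,[(u,*T[v,u].round(0).astype(int)) for u in us])
E
```

```text
w4
270 [(288, np.int64(7), np.int64(18), np.int64(6)), (296, np.int64(7), np.int64(13), np.int64(6)), (302, np.int64(7), np.int64(9), np.int64(4)), (308, np.int64(7), np.int64(6), np.int64(5)), (320, np.int64(7), np.int64(-1), np.int64(5)), (332, np.int64(7), np.int64(-9), np.int64(5)), (338, np.int64(7), np.int64(-12), np.int64(5)), (345, np.int64(7), np.int64(-16), np.int64(5)), (352, np.int64(7), np.int64(-21), np.int64(4))]
280 [(288, np.int64(1), np.int64(18), np.int64(5)), (296, np.int64(1), np.int64(13), np.int64(6)), (302, np.int64(1), np.int64(10), np.int64(6)), (308, np.int64(1), np.int64(6), np.int64(5)), (320, np.int64(1), np.int64(-1), np.int64(6)), (332, np.int64(1), np.int64(-9), np.int64(5)), (338, np.int64(1), np.int64(-12), np.int64(5)), (345, np.int64(1), np.int64(-16), np.int64(5)), (352, np.int64(1), np.int64(-21), np.int64(6))]
290 [(288, np.int64(-5), np.int64(18), np.int64(6)), (296, np.int64(9), np.int64(11), np.int64(41)), (302, np.int64(10), np.int64(8), np.int64(42)), (308, np.int64(10), np.int64(5), np.int64(42)), (320, np.int64(-6), np.int64(-1), np.int6
[... 7578 characters left out ...]
p.int64(-54)), (230, np.int64(-93), np.int64(73), np.int64(-54)), (410, np.int64(-141), np.int64(-97), np.int64(-127)), (420, np.int64(-141), np.int64(-107), np.int64(-127)), (430, np.int64(-141), np.int64(-118), np.int64(-127)), (440, np.int64(-1), np.int64(-48), np.int64(86))]
370 [(200, np.int64(-5), np.int64(45), np.int64(87)), (210, np.int64(-91), np.int64(85), np.int64(-37)), (220, np.int64(-98), np.int64(80), np.int64(-48)), (230, np.int64(-98), np.int64(72), np.int64(-48)), (410, np.int64(-153), np.int64(-98), np.int64(-127)), (420, np.int64(-153), np.int64(-108), np.int64(-126)), (430, np.int64(-154), np.int64(-119), np.int64(-128)), (440, np.int64(-5), np.int64(-48), np.int64(87))]
```

```bash
python3 - <<'E'
import cv2
p=cv2.imread('pics/w4.png');cv2.imwrite('pics/w4c.png',cv2.resize(p[180:380,230:420],None,fx=3,fy=3,interpolation=cv2.INTER_CUBIC))
E
```

```text
(no output)
```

View pics/w4c.png

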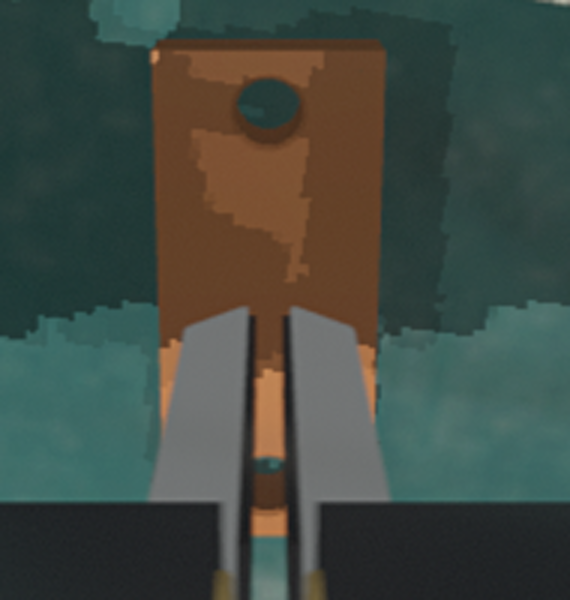

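The crop shows the shut fingers ending above the plate: the tips at about (295,310) in the crop, which is 35-40 mm above the reported TCP. I'll check the same thing independently with the side and scene cameras at the start pose.

```bash
python3 - <<'E'
from h import *
import pickle
for n,boxes in [('side0',[(375,345,310,352),(420,440,290,325)])]:
    p,d,m=pickle.load(open(n+'.pkl','rb'));P=cloud(d,m)
    for a,b,c,e in boxes:
        q=P[c:e,a:b].reshape(-1,3);q=q[(q[:,2]>60)&(np.hypot(q[:,0]-203,q[:,1]-511)<110)]
        print(n,len(q),'min z',np.percentile(q[:,2],[0,1,3,10]).round(1), q[q[:,2].argmin()].round(1))
    v,u=np.nonzero((np.hypot(P[...,0]-203,P[...,1]-511)<90)&(P[...,2]>100)&(P[...,2]<260)&(d>0))
    q=P[v,u];o=q[:,2].argsort()[:300:30];print(np.c_[u,v][o].tolist(),q[o].round(0).tolist())
from cell import manip
s=manip.read_state();print(s['eef_pos'],s['joints'],s['finger_gap'],s['wrist_force'])
p,d=manip.camera('scene');m=manip.camera_model('scene');P=cloud(d,m)
D=np.hypot(P[...,0]-475.8,P[...,1]-99.4)
v,u=np.nonzero((D<28)&(P[...,2]>22)&(P[...,2]<150));q=P[v,u];o=q[:,2].argsort()[:100:10];print(q[o].round(0).tolist())
E
```

```text
Traceback (most recent call last):
IndexError: index -1 is out of bounds for axis 0 with size 0
```

```bash
python3 - <<'E'
from h import *
import pickle
p,d,m=pickle.load(open('side0.pkl','rb'));P=cloud(d,m)
for v,u in [(343,390),(338,388),(330,392),(300,388),(312,433),(305,432),(290,431)]: print((u,v),P[v,u].round(0))
from cell import manip
s=manip.read_state();print(s['eef_pos'],s['joints'],s['finger_gap'],s['wrist_force'])
p,d=manip.camera('scene');m=manip.camera_model('scene');P=cloud(d,m)
D=np.hypot(P[...,0]-475.8,P[...,1]-99.4)
v,u=np.nonzero((D<28)&(P[...,2]>22)&(P[...,2]<150));q=P[v,u];o=q[:,2].argsort()[:100:10];print(q[o].round(0).tolist())
E
```

```text
(390, 343) [216. 570. 221.]
(388, 338) [220. 567. 227.]
(392, 330) [215. 566. 242.]
(388, 300) [217. 592. 310.]
(433, 312) [175. 469. 219.]
(432, 305) [178. 469. 233.]
(431, 290) [182. 468. 259.]
[475.78418959  99.39586537  10.82580415] [ 1.30576703e-01  3.72618993e-01  1.85225321e+00 -9.68180653e-07
  9.16763212e-01 -1.59435133e+00] 0.8148218681308557 [-0.35958987  0.09670626  0.41438541]
[[472.0, 104.0, 34.0], [464.0, 103.0, 50.0], [465.0, 107.0, 54.0], [466.0, 101.0, 58.0], [466.0, 84.0, 61.0], [466.0, 108.0, 65.0], [480.0, 85.0, 69.0], [473.0, 87.0, 73.0], [464.0, 93.0, 76.0], [466.0, 91.0, 80.0]]
```

Three cameras agree: the true fingertips sit about 33 mm above the reported TCP z, not 8 mm below it, so the reported height reads about 41 mm low. From here I'll treat tip z as reported z + 33 and descend carefully, watching the force.

Emit:
jog_arm --rows '[0, 0, 0, 0, 0, 0, 0, 0, 0, 0, 0, 0, 0, 0, 0, 0, 0, 0, 0, 0, 0, 0, 0, 0, 0, 0, 0, 0, 0, 0, 0, 0, 0, 0, 0, 0, 0, 0, 0, 0, 0, 0, 0, 0, 0, 0, 0, 0, 0, 0, 0, 0, 0, 0, 0, 0, 0, 0, 0, 0, 0, 0, 0, 0, 0, -1.0, 0, 0, 0, 0, 0, 0, -1.0, 0, 0, 0, 0, 0, 0, -0.8, 0, 0, 0, 0, 0, 0, -0.6, 0, 0, 0, 0, 0, 0, -0.4, 0, 0, 0, 0, 0, 0, 0, 0, 0, 0, 0]'

```text
clock: 8.78
eef_pos: [475.2, 99.3, -28.3]
eef_rot: [3.142, -0.002, -2.987]
wrist_force: [0.5, -0.1, -0.3]
finger_gap: 93.0
finger_force: 0.0
```

```bash
python3 snap.py w5;  python3 - <<'E'
from cell import manip
import cv2,pickle
m=manip.camera_model('scene');p,d=manip.camera('scene');pickle.dump((p,d,m),open('s5.pkl','wb'))
a=cv2.resize(p[190:280,220:340],(480,360),interpolation=cv2.INTER_CUBIC)
w=cv2.imread('pics/w5.png');b=cv2.resize(w[170:390,190:450],(320,271))
import numpy as np
cv2.imwrite('pics/s5.png',np.hstack([a,np.vstack([b,np.zeros((89,320,3),np.uint8)])]))
E
```

```text
8.7833 [475.2  99.3 -28.3] [ 3.1416e+00 -1.7000e-03 -2.9874e+00] cam [396.2  88.1 181.5] [[-0.153, 0.988, -0.001], [0.951, 0.147, 0.274], [0.271, 0.041, -0.962]]
```

View pics/s5.png

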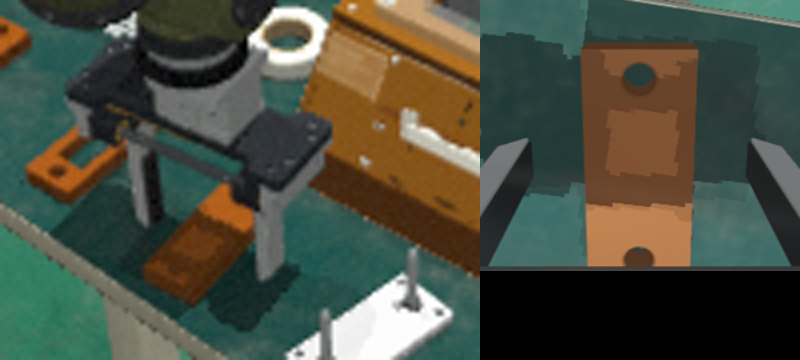

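The tips now straddle the plate near the table surface, in free space with no contact force. Closing.

Emit:
jog_arm --rows '[0, 0, 0, 0, 0, 0, 1, 0, 0, 0, 0, 0, 0, 1, 0, 0, 0, 0, 0, 0, 1, 0, 0, 0, 0, 0, 0, 1, 0, 0, 0, 0, 0, 0, 1, 0, 0, 0, 0, 0, 0, 1, 0, 0, 0, 0, 0, 0, 1, 0, 0, 0, 0, 0, 0, 1, 0, 0, 0, 0, 0, 0, 1, 0, 0, 0, 0, 0, 0, 1, 0, 0, 0, 0, 0, 0, 1, 0, 0, 0, 0, 0, 0, 1]' --newtons 30

```text
clock: 9.88
eef_pos: [475.8, 99.4, -27.1]
eef_rot: [3.142, 0.0, -2.987]
wrist_force: [-0.2, -0.7, -0.4]
finger_gap: 43.8
finger_force: 30.0
```

Emit:
jog_arm --rows '[0, 0, 1.0, 0, 0, 0, 1, 0, 0, 2.5, 0, 0, 0, 1, 0, 0, 3.0, 0, 0, 0, 1, 0, 0, 2.5, 0, 0, 0, 1, 0.075, -1.83, 0, 0, 0, -0.034, 1, 0.075, -1.83, 0, 0, 0, -0.034, 1, 0.075, -1.83, 0, 0, 0, -0.034, 1, 0.075, -1.83, 0, 0, 0, -0.034, 1, 0.075, -1.83, 0, 0, 0, -0.034, 1, 0.075, -1.83, 0, 0, 0, -0.034, 1, 0.075, -1.83, 0, 0, 0, -0.034, 1, 0.075, -1.83, 0, 0, 0, -0.032, 1, 0, 0, 0, 0, 0, 0, 1, 0, 0, 0, 0, 0, 0, 1]'

```text
clock: 11.05
eef_pos: [481.7, -47.4, 63.3]
eef_rot: [3.142, 0.0, 3.025]
wrist_force: [-0.3, 0.3, -2.6]
finger_gap: 43.7
finger_force: 30.0
```

```bash
python3 snap.py w6; python3 - <<'E'
from h import *
import pickle
p,d,m,s=pickle.load(open('w6.pkl','rb'));P=cloud(d,m)
b=brown(p)*((P[...,2]>80)&(P[...,2]<130)&(abs(P[...,1]+47)<60)&(P[...,0]<560)).astype(np.uint8)
print(b.sum());v,u=np.nonzero(b);print(u.min(),u.max(),v.min(),v.max(),np.percentile(P[b>0][:,2],[5,50,95]).round(1))
fit(b>0,P,106,m,'held')
E
```

```text
11.05 [481.7 -47.4  63.3] [3.1415e+00 1.0000e-04 3.0247e+00] cam [401.9 -36.9 272.8] [[0.118, 0.993, -0.001], [0.955, -0.113, 0.276], [0.274, -0.033, -0.961]]
15514
273 366 203 385 [104.2 106.6 107.6]
held zmed 106.2 rect [478.3 -46.1  96.5  44.1] ang -0.1175 rad
   hole px [319.5 231.4] 578.0 [442.  -41.7]
```

View pics/w6.png

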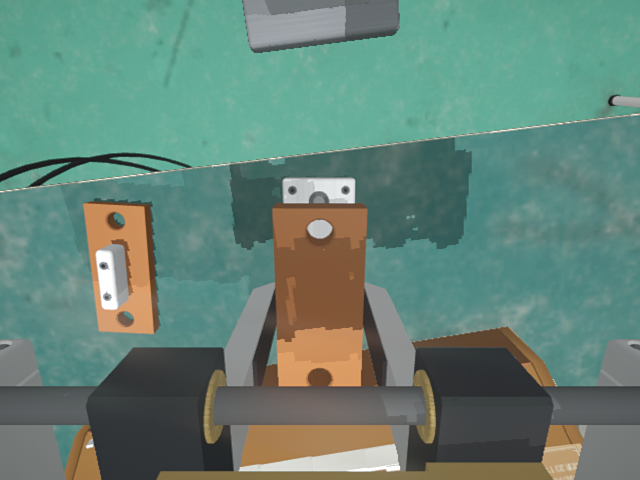

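The held plate is square over the stand, with its near hole at (319.5,231.4). That is (442.0,-41.7) against the dowel at (442.2,-42.0), so they match. Lowering onto the dowels.

Emit:
jog_arm --rows '[0, -0.03, -1.5, 0, 0, 0, 1, 0, 0, -0.8, 0, 0, 0, 1, 0, 0, -0.5, 0, 0, 0, 1, 0, 0, -0.5, 0, 0, 0, 1, 0, 0, -0.5, 0, 0, 0, 1, 0, 0, 0, 0, 0, 0, 1]'

```text
clock: 11.6
eef_pos: [481.4, -47.0, 24.1]
eef_rot: [3.142, -0.001, 3.026]
wrist_force: [0.2, 1.0, -1.4]
finger_gap: 43.6
finger_force: 30.0
```

Emit:
jog_arm --rows '[0, 0, -0.9, 0, 0, 0, 1, 0, 0, -0.9, 0, 0, 0, 1, 0, 0, -0.9, 0, 0, 0, 1, 0, 0, -0.7, 0, 0, 0, 1, 0, 0, -0.4, 0, 0, 0, 1, 0, 0, -0.2, 0, 0, 0, 1, 0, 0, 0, 0, 0, 0, 1, 0, 0, 0, 0, 0, 0, 1]'

```text
clock: 12.27
eef_pos: [481.8, -47.3, -15.2]
eef_rot: [-3.142, -0.0, 3.026]
wrist_force: [-0.8, -0.1, 0.2]
finger_gap: 43.5
finger_force: 30.0
```

Emit:
jog_arm --rows '[0, 0, 0, 0, 0, 0, 0, 0, 0, 0, 0, 0, 0, 0, 0, 0, 0, 0, 0, 0, 0, 0, 0, 1.5, 0, 0, 0, 0, 0, 0, 3.0, 0, 0, 0, 0, 0, 0, 3.0, 0, 0, 0, 0, 0, 0, 0, 0, 0, 0, 0]'

```text
clock: 12.85
eef_pos: [484.4, -47.7, 64.8]
eef_rot: [-3.141, 0.008, 3.026]
wrist_force: [0.3, -0.5, 0.3]
finger_gap: 87.2
finger_force: 0.0
```

```bash
python3 snap.py w7; python3 - <<'E'
from h import *
import pickle
p,d,m,s=pickle.load(open('w7.pkl','rb'));P=cloud(d,m)
k,l,st,ce=cv2.connectedComponentsWithStats(brown(p)*((abs(P[...,1]+47)<35)&(P[...,0]<545)&(P[...,2]>5)).astype(np.uint8))
i=st[1:,4].argmax()+1;fit(l==i,P,28,m,'plain on stand')
E
```

```text
12.85 [484.4 -47.7  64.8] [-3.1412  0.0076  3.0259] cam [403.1 -37.  273.8] [[0.117, 0.993, -0.001], [0.953, -0.111, 0.283], [0.281, -0.034, -0.959]]
plain on stand zmed 29.1 rect [481.8 -46.4 102.9  42.9] ang -0.1162 rad
   hole px [317.5 203.1] 403.5 [444.1 -43.3]
```

Plain plate is home: top at about 28 mm, centre (481.8, -46.4), angle -0.116. Next the studded plate.

Emit:
jog_arm --rows '[0.058, 3.29, 0, 0, 0, 0.0137, 0, 0.058, 3.29, 0, 0, 0, 0.0137, 0, 0.058, 3.29, 0, 0, 0, 0.0137, 0, 0.058, 3.29, 0, 0, 0, 0.0137, 0, 0.058, 3.29, 0, 0, 0, 0.0137, 0, 0.058, 3.29, 0, 0, 0, 0.0137, 0, 0.058, 3.29, 0, 0, 0, 0.0137, 0, 0.058, 3.29, 0, 0, 0, 0.0137, 0, 0.058, 3.29, 0, 0, 0, 0.0137, 0, 0.058, 3.29, 0, 0, 0, 0.0137, 0, 0.058, 3.29, 0, 0, 0, 0.0137, 0, 0.058, 3.29, 0, 0, 0, 0.0137, 0, 0.058, 3.29, 0, 0, 0, 0.0137, 0, 0, 0, 0, 0, 0, 0, 0, 0, 0, 0, 0, 0, 0, 0, 0, 0, 0, 0, 0, 0, 0]'

```text
clock: 14.23
eef_pos: [488.9, 379.7, 58.7]
eef_rot: [-3.141, -0.001, -3.079]
wrist_force: [0.4, -0.9, -0.6]
finger_gap: 93.7
finger_force: 0.0
```

```bash
python3 snap.py w8; python3 near.py w8 14
```

```text
14.2333 [488.9 379.7  58.7] [-3.1406e+00 -1.4000e-03 -3.0794e+00] cam [409.1 376.  268.4] [[-0.061, 0.998, -0.002], [0.96, 0.059, 0.274], [0.274, 0.015, -0.962]]
[321.41997063 252.53984782] 7491
w8 zmed 15.2 rect [489.4 382.1 104.1  43.7] ang 0.0545 rad
   hole px [321.  306.2] 197.0 [528.7 384.3]
   hole px [329.2 282.5] 48.0 [509.  389.2]
   hole px [313.2 282.4] 48.0 [509.6 377.2]
   hole px [329.5 271. ] 47.0 [499.8 388.8]
   hole px [313.5 271.3] 51.0 [500.8 377. ]
   hole px [329.6 259. ] 50.0 [490.5 388.3]
   hole px [313.3 259.1] 43.5 [491.3 376.2]
   hole px [330.  247.4] 49.0 [481.5 387.9]
   hole px [313.5 247. ] 47.0 [482.  375.8]
   hole px [313.5 235. ] 48.0 [473.  375.4]
   hole px [329.9 234.4] 50.5 [471.8 387.1]
   hole px [322. 203.] 277.0 [449.4 380. ]
```

Emit:
jog_arm --rows '[0.01, 0.15, -2.0, 0, 0, -0.008, 0, 0, 0, -2.5, 0, 0, 0, 0, 0, 0, -2.0, 0, 0, 0, 0, 0, 0, -1.3, 0, 0, 0, 0, 0, 0, -0.7, 0, 0, 0, 0, 0, 0, -0.3, 0, 0, 0, 0, 0, 0, 0, 0, 0, 0, 0, 0, 0, 0, 0, 0, 0, 1, 0, 0, 0, 0, 0, 0, 1, 0, 0, 0, 0, 0, 0, 1, 0, 0, 0, 0, 0, 0, 1, 0, 0, 0, 0, 0, 0, 1, 0, 0, 0, 0, 0, 0, 1, 0, 0, 0, 0, 0, 0, 1, 0, 0, 0, 0, 0, 0, 1, 0, 0, 0, 0, 0, 0, 1, 0, 0, 0, 0, 0, 0, 1, 0, 0, 0, 0, 0, 0, 1, 0, 0, 0, 0, 0, 0, 1]' --newtons 30

```text
clock: 15.87
eef_pos: [489.4, 381.9, -28.1]
eef_rot: [-3.142, 0.0, -3.087]
wrist_force: [0.3, 0.2, 0.2]
finger_gap: 43.5
finger_force: 30.0
```

Emit:
jog_arm --rows '[0, 0, 1.0, 0, 0, 0, 1, 0, 0, 2.5, 0, 0, 0, 1, 0, 0, 3.0, 0, 0, 0, 1, 0, 0, 2.5, 0, 0, 0, 1, -0.056, -3.3, 0, 0, 0, -0.0131, 1, -0.056, -3.3, 0, 0, 0, -0.0131, 1, -0.056, -3.3, 0, 0, 0, -0.0131, 1, -0.056, -3.3, 0, 0, 0, -0.0131, 1, -0.056, -3.3, 0, 0, 0, -0.0131, 1, -0.056, -3.3, 0, 0, 0, -0.0131, 1, -0.056, -3.3, 0, 0, 0, -0.0131, 1, -0.056, -3.3, 0, 0, 0, -0.0131, 1, -0.056, -3.3, 0, 0, 0, -0.0131, 1, -0.056, -3.3, 0, 0, 0, -0.0131, 1, -0.056, -3.3, 0, 0, 0, -0.0131, 1, -0.056, -3.3, 0, 0, 0, -0.0131, 1, -0.056, -3.3, 0, 0, 0, -0.0131, 1, 0, 0, 0, 0, 0, 0, 1, 0, 0, 0, 0, 0, 0, 1, 0, 0, 0, 0, 0, 0, 1]'

```text
clock: 17.53
eef_pos: [482.2, -46.7, 62.2]
eef_rot: [3.141, 0.0, 3.025]
wrist_force: [-1.0, -0.2, -1.0]
finger_gap: 43.6
finger_force: 30.0
```

```bash
cat > held.py <<'E'
from h import *
import pickle,sys
n,H=sys.argv[1],float(sys.argv[2])
p,d,m,s=pickle.load(open(n+'.pkl','rb'));P=cloud(d,m)
b=brown(p)*((P[...,2]>80)&(P[...,2]<130)&(abs(P[...,1]+47)<60)&(P[...,0]<560)).astype(np.uint8)
print(np.percentile(P[b>0][:,2],[5,50,95]).round(1));fit(b>0,P,H,m,'held')
E
python3 snap.py w9; python3 held.py w9 104
```

```text
17.5333 [482.2 -46.7  62.2] [3.1414e+00 3.0000e-04 3.0254e+00] cam [402.4 -36.3 271.8] [[0.117, 0.993, -0.0], [0.955, -0.112, 0.276], [0.274, -0.033, -0.961]]
[101.9 104.6 105.6]
held zmed 104.2 rect [479.  -45.5  97.6  44.2] ang -0.1156 rad
   hole px [330.8 343.9] 105.5 [503.3 -42.2]
   hole px [307.5 343.8] 105.5 [501.8 -54.3]
   hole px [331.2 327.4] 109.5 [493.8 -41. ]
   hole px [307.5 327.6] 103.0 [492.5 -53.1]
   hole px [307.2 311.3] 107.5 [483.3 -52.1]
   hole px [331.1 310.7] 113.0 [484.4 -40. ]
   hole px [331.9 294.3] 114.5 [475.5 -38.7]
   hole px [307.2 294.7] 109.5 [474.3 -51. ]
   hole px [332.  277.5] 108.0 [466.6 -37.7]
   hole px [307.  277.4] 110.0 [465.2 -49.9]
   hole px [319.7 230.8] 548.5 [442.4 -40.9]
```

Emit:
jog_arm --rows '[-0.03, -0.07, -1.5, 0, 0, 0, 1, 0, 0, -0.8, 0, 0, 0, 1, 0, 0, -0.5, 0, 0, 0, 1, 0, 0, -0.5, 0, 0, 0, 1, 0, 0, -0.5, 0, 0, 0, 1, 0, 0, 0, 0, 0, 0, 1]'

```text
clock: 18.08
eef_pos: [481.5, -47.5, 23.1]
eef_rot: [3.142, -0.001, 3.026]
wrist_force: [1.1, 0.6, -1.8]
finger_gap: 43.7
finger_force: 30.0
```

Emit:
jog_arm --rows '[0, 0, -0.8, 0, 0, 0, 1, 0, 0, -0.8, 0, 0, 0, 1, 0, 0, -0.4, 0, 0, 0, 1, 0, 0, -0.2, 0, 0, 0, 1, 0, 0, -0.2, 0, 0, 0, 1, 0, 0, 0, 0, 0, 0, 1, 0, 0, 0, 0, 0, 0, 1]'

```text
clock: 18.67
eef_pos: [482.0, -47.8, -0.1]
eef_rot: [3.142, 0.0, 3.026]
wrist_force: [0.0, 0.1, -0.4]
finger_gap: 43.9
finger_force: 30.0
```

Emit:
jog_arm --rows '[0, 0, 0, 0, 0, 0, 0, 0, 0, 0, 0, 0, 0, 0, 0, 0, 0, 0, 0, 0, 0, 0, 0, 0, 0, 0, 0, 0, 0, 0, 1.5, 0, 0, 0, 0, 0, 0, 2.5, 0, 0, 0, 0, 0, 0, 2.2, 0, 0, 0, 0, 0, 0, 0, 0, 0, 0, 0]'

```text
clock: 19.33
eef_pos: [483.8, -48.1, 65.6]
eef_rot: [-3.141, 0.006, 3.026]
wrist_force: [1.6, 0.4, 0.9]
finger_gap: 92.6
finger_force: 0.0
```

```bash
cat > stack.py <<'E'
from h import *
import pickle,sys
n,H=sys.argv[1],float(sys.argv[2])
p,d,m,s=pickle.load(open(n+'.pkl','rb'));P=cloud(d,m)
k,l,st,ce=cv2.connectedComponentsWithStats(brown(p)*((abs(P[...,1]+47)<35)&(P[...,0]<545)&(P[...,2]>5)).astype(np.uint8))
i=st[1:,4].argmax()+1;fit(l==i,P,H,m,'stack top')
E
python3 snap.py w10; python3 stack.py w10 42
```

```text
19.3333 [483.8 -48.1  65.6] [-3.1412  0.0058  3.0256] cam [402.9 -37.5 274.7] [[0.117, 0.993, -0.001], [0.953, -0.112, 0.281], [0.279, -0.034, -0.96]]
stack top zmed 42.9 rect [481.9 -46.9 103.4  43.5] ang -0.1169 rad
   hole px [328.3 289.7] 51.5 [502.2 -43.1]
   hole px [310.7 289.7] 53.5 [500.7 -55.2]
   hole px [328.3 277.7] 53.5 [493.3 -42.1]
   hole px [310.6 277.5] 57.0 [491.8 -54.1]
   hole px [328.6 264.5] 57.0 [483.8 -40.8]
   hole px [310.4 264.6] 57.5 [482.5 -53.1]
   hole px [328.6 251.9] 60.0 [475.  -39.9]
   hole px [311.  252.4] 61.0 [473.9 -51.7]
   hole px [328.8 238.7] 60.5 [465.8 -38.7]
   hole px [310.4 238.5] 56.0 [464.3 -50.8]
   hole px [319.7 204. ] 360.0 [442.1 -42. ]
```

Studded plate is home: top at about 42 mm, centre (481.9, -46.9). Next the frame.

Emit:
jog_arm --rows '[0.071, 3.11, 0, 0, 0, 0.0195, 0, 0.071, 3.11, 0, 0, 0, 0.0195, 0, 0.071, 3.11, 0, 0, 0, 0.0195, 0, 0.071, 3.11, 0, 0, 0, 0.0195, 0, 0.071, 3.11, 0, 0, 0, 0.0195, 0, 0.071, 3.11, 0, 0, 0, 0.0195, 0, 0.071, 3.11, 0, 0, 0, 0.0195, 0, 0.071, 3.11, 0, 0, 0, 0.0195, 0, 0.071, 3.11, 0, 0, 0, 0.0195, 0, 0, 0, 0, 0, 0, 0, 0, 0, 0, 0, 0, 0, 0, 0, 0, 0, 0, 0, 0, 0, 0]'

```text
clock: 20.38
eef_pos: [487.8, 231.5, 60.9]
eef_rot: [-3.141, -0.001, -3.082]
wrist_force: [0.3, -0.4, -0.9]
finger_gap: 93.9
finger_force: 0.0
```

```bash
python3 snap.py w11; python3 near.py w11 14
```

```text
20.3833 [487.8 231.5  60.9] [-3.1410e+00 -1.4000e-03 -3.0821e+00] cam [407.9 228.  270.6] [[-0.058, 0.998, -0.001], [0.96, 0.056, 0.274], [0.274, 0.015, -0.962]]
[321.61549498 252.94978479] 5576
w11 zmed 14.3 rect [489.2 234.4 104.4  43.8] ang 0.0709 rad
   hole px [322.8 305.1] 196.5 [527.6 237.5]
   hole px [322.5 255.5] 2475.5 [487.6 234.8]
   hole px [322.  203.7] 275.5 [449.1 232.1]
```

Emit:
jog_arm --rows '[0.07, 0.21, -2.2, 0, 0, 0.01, 0, 0, 0, -2.5, 0, 0, 0, 0, 0, 0, -2.0, 0, 0, 0, 0, 0, 0, -1.3, 0, 0, 0, 0, 0, 0, -0.7, 0, 0, 0, 0, 0, 0, -0.3, 0, 0, 0, 0, 0, 0, 0, 0, 0, 0, 0, 0, 0, 0, 0, 0, 0, 1, 0, 0, 0, 0, 0, 0, 1, 0, 0, 0, 0, 0, 0, 1, 0, 0, 0, 0, 0, 0, 1, 0, 0, 0, 0, 0, 0, 1, 0, 0, 0, 0, 0, 0, 1, 0, 0, 0, 0, 0, 0, 1, 0, 0, 0, 0, 0, 0, 1, 0, 0, 0, 0, 0, 0, 1, 0, 0, 0, 0, 0, 0, 1, 0, 0, 0, 0, 0, 0, 1, 0, 0, 0, 0, 0, 0, 1]' --newtons 30

```text
clock: 22.02
eef_pos: [488.9, 234.2, -28.1]
eef_rot: [-3.142, 0.0, -3.072]
wrist_force: [-0.4, -0.1, 0.5]
finger_gap: 43.3
finger_force: 30.0
```

Emit:
jog_arm --rows '[0, 0, 1.0, 0, 0, 0, 1, 0, 0, 2.5, 0, 0, 0, 1, 0, 0, 3.0, 0, 0, 0, 1, 0, 0, 2.5, 0, 0, 0, 1, -0.077, -3.13, 0, 0, 0, -0.0206, 1, -0.077, -3.13, 0, 0, 0, -0.0206, 1, -0.077, -3.13, 0, 0, 0, -0.0206, 1, -0.077, -3.13, 0, 0, 0, -0.0206, 1, -0.077, -3.13, 0, 0, 0, -0.0206, 1, -0.077, -3.13, 0, 0, 0, -0.0206, 1, -0.077, -3.13, 0, 0, 0, -0.0206, 1, -0.077, -3.13, 0, 0, 0, -0.0206, 1, -0.077, -3.13, 0, 0, 0, -0.0206, 1, 0, 0, 0, 0, 0, 0, 1, 0, 0, 0, 0, 0, 0, 1, 0, 0, 0, 0, 0, 0, 1]'

```text
clock: 23.35
eef_pos: [482.0, -47.1, 62.2]
eef_rot: [3.141, 0.0, 3.026]
wrist_force: [-0.7, -0.3, -2.1]
finger_gap: 43.7
finger_force: 30.0
```

```bash
python3 snap.py w12; python3 held.py w12 104
```

```text
23.35 [482.  -47.1  62.2] [3.1414e+00 2.0000e-04 3.0257e+00] cam [402.2 -36.8 271.8] [[0.117, 0.993, -0.0], [0.955, -0.112, 0.276], [0.274, -0.033, -0.961]]
[ 95.6 104.4 105.5]
held zmed 103.5 rect [478.8 -45.8  97.6  44. ] ang -0.1159 rad
   hole px [319.5 304.3] 4915.0 [480.  -45.9]
   hole px [319.1 230.6] 562.5 [442.1 -41.6]
```

Emit:
jog_arm --rows '[0, -0.03, -1.5, 0, 0, 0, 1, 0, 0, -0.8, 0, 0, 0, 1, 0, 0, -0.5, 0, 0, 0, 1, 0, 0, -0.5, 0, 0, 0, 1, 0, 0, -0.5, 0, 0, 0, 1, 0, 0, 0, 0, 0, 0, 1]'

```text
clock: 23.9
eef_pos: [481.6, -47.5, 23.1]
eef_rot: [3.142, -0.001, 3.026]
wrist_force: [-0.1, 0.6, -1.6]
finger_gap: 43.6
finger_force: 30.0
```

Emit:
jog_arm --rows '[0, 0, -0.5, 0, 0, 0, 1, 0, 0, -0.3, 0, 0, 0, 1, 0, 0, -0.2, 0, 0, 0, 1, 0, 0, 0, 0, 0, 0, 1, 0, 0, 0, 0, 0, 0, 1]'

```text
clock: 24.32
eef_pos: [482.1, -47.8, 13.9]
eef_rot: [-3.142, 0.0, 3.026]
wrist_force: [-0.2, -0.0, -0.0]
finger_gap: 43.6
finger_force: 30.0
```

Emit:
jog_arm --rows '[0, 0, 0, 0, 0, 0, 0, 0, 0, 0, 0, 0, 0, 0, 0, 0, 0, 0, 0, 0, 0, 0, 0, 0, 0, 0, 0, 0, 0, 0, 1.5, 0, 0, 0, 0, 0, 0, 2.0, 0, 0, 0, 0, 0, 0, 1.5, 0, 0, 0, 0, 0, 0, 0, 0, 0, 0, 0]'

```text
clock: 24.98
eef_pos: [483.5, -48.0, 66.5]
eef_rot: [-3.141, 0.004, 3.026]
wrist_force: [-0.5, 0.4, 0.4]
finger_gap: 92.6
finger_force: 0.0
```

```bash
python3 snap.py w13; python3 stack.py w13 56
```

```text
24.9833 [483.5 -48.   66.5] [-3.1414  0.0043  3.0257] cam [402.8 -37.5 275.7] [[0.117, 0.993, -0.001], [0.954, -0.112, 0.28], [0.278, -0.033, -0.96]]
stack top zmed 52.6 rect [482.1 -46.8 104.2  43.7] ang -0.1157 rad
   hole px [319.5 325.5] 274.0 [521.4 -51.4]
   hole px [318.9 267.6] 3177.0 [480.3 -47. ]
   hole px [319.4 208.3] 352.5 [442.1 -42.2]
```

Frame is home: the rectangle is 104.2 x 43.7 at z = 56, centre (482.1, -46.8). Next the cover.

Emit:
jog_arm --rows '[-0.067, -2.55, 0, 0, 0, -0.0095, 0, -0.067, -2.55, 0, 0, 0, -0.0095, 0, -0.067, -2.55, 0, 0, 0, -0.0095, 0, -0.067, -2.55, 0, 0, 0, -0.0095, 0, -0.067, -2.55, 0, 0, 0, -0.0095, 0, -0.067, -2.55, 0, 0, 0, -0.0095, 0, 0, 0, 0, 0, 0, 0, 0, 0, 0, 0, 0, 0, 0, 0]'

```text
clock: 25.7
eef_pos: [477.3, -201.3, 62.6]
eef_rot: [3.141, -0.002, 2.967]
wrist_force: [0.2, 0.6, 0.8]
finger_gap: 94.0
finger_force: 0.0
```

```bash
python3 snap.py w14; python3 near.py w14 10; python3 - <<'E'
from h import *
import pickle
p,d,m,s=pickle.load(open('w14.pkl','rb'));P=cloud(d,m)
k=(P[...,2]>25)&(P[...,2]<35)&(abs(P[...,1]+200)<35)&(abs(P[...,0]-478)<35)
fit(k,P,30,m,'bar')
E
```

```text
25.7 [ 477.3 -201.3   62.6] [ 3.1410e+00 -1.5000e-03  2.9669e+00] cam [ 398.5 -186.3  272.4] [[0.175, 0.985, -0.0], [0.947, -0.168, 0.274], [0.27, -0.048, -0.962]]
[319.53380144 248.72713912] 6124
w14 zmed 11.0 rect [ 478.3 -200.3  104.3   43.7] ang -0.1758 rad
   hole px [319.1 266.9] 1485.0 [ 488.  -202.4]
   hole px [319.4 201.6] 267.0 [ 438.7 -193.3]
bar zmed 29.8 rect [ 477.4 -200.3   44.4   11.8] ang -0.1821 rad
```

Emit:
jog_arm --rows '[0.09, 0, -1.5, 0, 0, 0, 0.5, 0, 0, -2.3, 0, 0, 0, 0.5, 0, 0, -2.0, 0, 0, 0, 0.5, 0, 0, -1.3, 0, 0, 0, 0.5, 0, 0, -0.8, 0, 0, 0, 0.5, 0, 0, -0.4, 0, 0, 0, 0.5, 0, 0, 0, 0, 0, 0, 0.5, 0, 0, 0, 0, 0, 0, 0.5]'

```text
clock: 26.42
eef_pos: [479.2, -200.6, -18.6]
eef_rot: [-3.141, 0.001, 2.969]
wrist_force: [0.5, -0.4, -0.3]
finger_gap: 47.4
finger_force: 0.0
```

Emit:
jog_arm --rows '[0, 0, 0, 0, 0, 0, 1, 0, 0, 0, 0, 0, 0, 1, 0, 0, 0, 0, 0, 0, 1, 0, 0, 0, 0, 0, 0, 1, 0, 0, 0, 0, 0, 0, 1, 0, 0, 0, 0, 0, 0, 1, 0, 0, 0, 0, 0, 0, 1, 0, 0, 0, 0, 0, 0, 1, 0, 0, 0, 0, 0, 0, 1, 0, 0, 0, 0, 0, 0, 1]' --newtons 35

```text
clock: 27.25
eef_pos: [479.0, -200.9, -19.0]
eef_rot: [-3.141, 0.0, 2.969]
wrist_force: [-1.1, -1.1, 2.4]
finger_gap: 11.7
finger_force: 35.0
```

Emit:
jog_arm --rows '[0, 0, 1.0, 0, 0, 0, 1, 0, 0, 2.5, 0, 0, 0, 1, 0, 0, 3.0, 0, 0, 0, 1, 0, 0, 2.5, 0, 0, 0, 1, 0.058, 2.56, 0, 0, 0, 0.0095, 1, 0.058, 2.56, 0, 0, 0, 0.0095, 1, 0.058, 2.56, 0, 0, 0, 0.0095, 1, 0.058, 2.56, 0, 0, 0, 0.0095, 1, 0.058, 2.56, 0, 0, 0, 0.0095, 1, 0.058, 2.56, 0, 0, 0, 0.0095, 1, 0, 0, 0, 0, 0, 0, 1, 0, 0, 0, 0, 0, 0, 1, 0, 0, 0, 0, 0, 0, 1]'

```text
clock: 28.33
eef_pos: [482.4, -47.5, 71.2]
eef_rot: [-3.141, 0.0, 3.026]
wrist_force: [-0.2, -0.3, -1.5]
finger_gap: 11.9
finger_force: 35.0
```

```bash
python3 snap.py w15; python3 held.py w15 100
```

```text
28.3333 [482.4 -47.5  71.2] [-3.1415e+00  2.0000e-04  3.0258e+00] cam [402.6 -37.1 280.7] [[0.117, 0.993, -0.001], [0.955, -0.112, 0.276], [0.274, -0.033, -0.961]]
[ 96.9 100.3 101.4]
held zmed 100.0 rect [482.  -46.5 104.7  43.8] ang -0.1167 rad
   hole px [319.6 223.6] 493.0 [442.  -41.7]
```

View pics/w15.png

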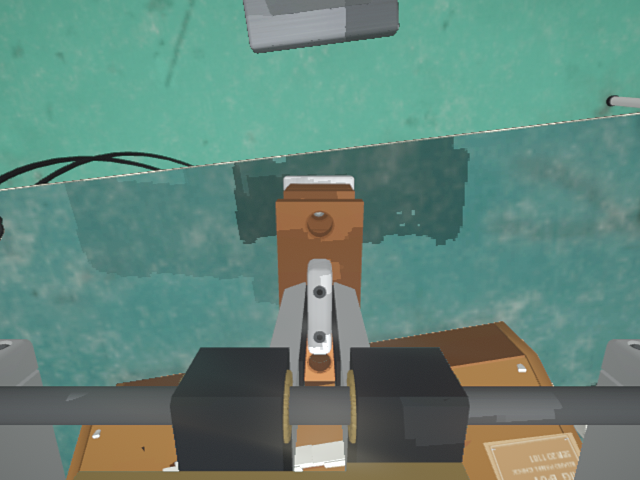

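The cover hangs by its bar, level, with its near hole at (319,223) over the dowel tip; centre (482.0, -46.5) matches the stand. Lowering.

Emit:
jog_arm --rows '[0, -0.02, -1.5, 0, 0, 0, 1, 0, 0, -0.7, 0, 0, 0, 1, 0, 0, -0.4, 0, 0, 0, 1, 0, 0, -0.3, 0, 0, 0, 1, 0, 0, -0.3, 0, 0, 0, 1, 0, 0, -0.2, 0, 0, 0, 1, 0, 0, 0, 0, 0, 0, 1, 0, 0, 0, 0, 0, 0, 1]'

```text
clock: 29.05
eef_pos: [482.5, -47.4, 37.1]
eef_rot: [-3.142, 0.0, 3.026]
wrist_force: [-1.0, 0.1, -1.7]
finger_gap: 11.6
finger_force: 35.0
```

Emit:
jog_arm --rows '[0, 0, -0.05, 0, 0, 0, 1, 0, 0, 0, 0, 0, 0, 1, 0, 0, 0, 0, 0, 0, 0, 0, 0, 0, 0, 0, 0, 0, 0, 0, 0, 0, 0, 0, 0, 0, 0, 0, 0, 0, 0, 0, 0, 0, 0, 0, 0, 0, 0, 0, 0, 1.0, 0, 0, 0, 0, 0, 0, 2.0, 0, 0, 0, 0, 0, 0, 3.0, 0, 0, 0, 0, 0, 0, 3.0, 0, 0, 0, 0, 0, 0, 0, 0, 0, 0, 0, 0, 0, 0, 0, 0, 0, 0]'

```text
clock: 30.13
eef_pos: [483.1, -47.5, 128.2]
eef_rot: [-3.141, 0.003, 3.026]
wrist_force: [-0.7, 0.5, 0.4]
finger_gap: 81.8
finger_force: 0.0
```

```bash
python3 snap.py w16; python3 stack.py w16 66; python3 - <<'E'
from cell import manip
import cv2,numpy as np
p,_=manip.camera('scene');q,_=manip.camera('side')
a=cv2.resize(p[180:380,220:480],(400,308));w=cv2.resize(q[190:290,300:420],(390,325),interpolation=cv2.INTER_CUBIC)
cv2.imwrite('pics/fin.png',np.hstack([np.vstack([a,np.zeros((17,400,3),np.uint8)]),w]))
E
```

```text
30.1333 [483.1 -47.5 128.2] [-3.1414  0.0035  3.0258] cam [402.7 -37.  337.5] [[0.117, 0.993, -0.001], [0.954, -0.112, 0.279], [0.277, -0.033, -0.96]]
stack top zmed 65.6 rect [481.8 -46.3 103.1  43.7] ang -0.1166 rad
   hole px [319.2 294.4] 184.0 [521.  -51.1]
   hole px [319.7 251.7] 1217.0 [485.1 -46.5]
   hole px [319.5 196.1] 253.0 [441.8 -41.6]
```

View pics/fin.png

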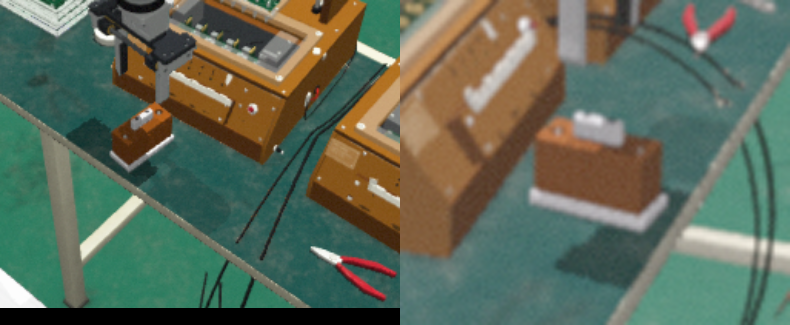

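The stack stands square on the stand with the cover on top (side view, bar at about (598,125)). Its top is at about 66 mm, it is centred, and the gripper is clear. Handing in.

```bash
python3 -c "
from cell import manip
print(manip.sign_off())"
```

```text
the job is handed in; nothing more can be done
None
```

The four plates are stacked on the dowels in order (plain, studded, frame, cover), and the last camera check showed the stack square, centred and at full height with the gripper clear; the job is handed in at about 30 s (no verdict was returned), after one missed first grasp because the reported tool height reads about 41 mm low.

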